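# Tip out the orange mould and hang it to dry

## Robot

A 6-joint arm with a two-finger parallel gripper is mounted at the origin on the work surface. World frame = base frame: x ahead of the robot, y to its left, z up, the work surface at z = 0. Lengths are in m, angles in rad, forces in N, time in s.
With the tool pointing down it reaches from about 0.375 to 0.925 m from the base axis. Payload 5.7 kg.
Tool frame: the origin (TCP) lies midway between the tips of the shut fingers; the grasp point (between the pads) lies 19 mm behind it; z points along the fingers, x is the direction in which the jaws open and shut, and the axes are right-handed (so a half turn about z gives the same grasp; the last joint's range is limited). The gripper opens to 88 mm and grips with 3 to 60 N. Pads are 20 mm wide; open, the fingers measure 115 mm over their backs; the gripper's body (75 mm by 178 mm) begins 61 mm behind the grasp point.
Start: joints at [-1.371, 0.359, 1.51, -0, 1.272, -0.115], TCP at [0.186, -0.57, 0.223] pointing down, gripper open.
Joint ranges: [-2.97, 2.97], [-1.01, 2.36], [0.21, 2.38], [-0.96, 4.11], [0.2, 2.71], [-2.98, 2.98]. Speed limits (rad/s): [2.39, 2.39, 3.14, 3.14, 3.14, 3.14].

## Interface

Orientations are given as a unit quaternion [x, y, z, w].
In Python, from bench import move_ptp, servo_line, goto_joints, move_gripper, sleep, inverse_kinematics, capture, PlanningError, close_job, spot_in, silhouettes, current_clock, current_joint_pos, current_qvel, current_joint_torque, current_position, current_orientation, current_force, current_torque, current_finger_gap gives the robot as it stands. Calls block until the motion is done:
- move_ptp(position, orientation): joint-space move of the TCP to a pose.
- servo_line(position, orientation=None, rate=0.15, contact_N=None): straight line of the TCP; orientation=None keeps the orientation; rate is the mean speed in m/s. With contact_N (N) it stops when the force on the tool has changed by that much, and returns True; else False.
- goto_joints(angles): joint-space move.
- move_gripper(opening): finger opening in m; the grip force is fixed at half the most; returns when the fingers have stopped.
- sleep(seconds).
- inverse_kinematics(position, orientation): joint angles nearest the present ones, or None.
- capture(name): name is "scene" or "side" or "wrist"; returns a dict with "image" (384x512x3 uint8, blue, green, red), "range_z" (384x512 float32, m along the optical axis (not along the pixel's ray), 0 where there is no reading), "intrinsics" (3x3 intrinsics, pixels), "k1" (the pictures are not rectified: a ray, as slopes to the right and down, at radius r is drawn at 1 + k1 r^2 times it, then the intrinsics apply), "R" (3x3) and "t" (3): a world point X has camera coordinates R X + t. Camera axes: x right, y down, z forward; pixel columns grow to the right and rows downward; lengths in m; the calibration is good to about 2 mm. A picture is of the moment at which its call begins.
A pose or a line that the arm cannot do raises PlanningError and nothing moves.
- close_job(): hands the job in, once; it reports no verdict.
Trained networks look in the newest picture that a camera, given by its name, has taken for a name from the list of things; names that differ only in an ending like _2 or _b are one class to them, and where a whole thing is asked for, a point or a joint stands for the part that bears it (a point fixed in the world has none). Each returns a list of dicts, best first, with "conf" (0 to 1); they miss things now and then, are a little off and sometimes report something else, mostly with a low value. They report only what shows in the picture. A call takes as long as a camera call. They do not tell look-alikes from the thing itself.
- spot_in(camera, query): "xy" ([column, row] in pixels, amid what is visible of it).
- silhouettes(camera, query): "region" (384x512 bool, what is visible of it) and "xy" ([column, row] in pixels, amid what is visible of it).
Readings, each from a call of its own:
- current_clock(): time.
- current_joint_pos(): joint angles.
- current_qvel(): joint speeds.
- current_joint_torque(): joint torques, N m.
- current_position(): TCP position.
- current_orientation(): TCP orientation.
- current_force(): force on the tool from outside, world axes, zero at the start.
- current_torque(): the same for the moment, N m.
- current_finger_gap(): finger opening in m.
Only numpy, scipy, OpenCV 4.12 (cv2) and the standard library are available. Lean on these libraries where they do the work, as an engineer would, in place of code of your own. Each camera call takes 0.05 s, during which the arm holds its last target. There are 200 camera calls.

## Task

Get the orange casting mould out of the tight row in the wooden rack: tip it forward by its top edge until it leans out over the rack's front rail with its foot still in the rack, then grip it by its spine. Hang it by the hole near its top on the peg of the drying stand and let go, so that it hangs still and upright. Leave the other moulds standing in their places and do not knock over or shift the jar, tin, bottle, jug or brush.

Things in the scene. Friction and masses are not known exactly. Their poses are not given: they have to be found in the camera images.
- mould_center (a point): Centre of the orange plastic casting mould, 90 deep x 34 thick x 190 mm tall, 0.21-0.37 kg. x axis: from the spine (narrow face, x = -45 mm, at the rack's front) to the rear edge (+45 mm); y: thickness; z: up (top +95 mm). It stands anywhere in a row of four equal moulds with 1.5 mm gaps, so its broad sides are out of reach until it leans out; its top and rear top edge are free
- mould_hole (a point): Centre of the orange mould's hanging hole: round, 26 mm across, right through the thickness along the mould's y; at x = 0, 69 mm above the mould's centre, 26 mm below its top. Same axes as mould_center. Between hole and spine there are 32 mm of plain side to grip
- mould_foot (a point): Middle of the orange mould's bottom spine edge (x = -45 mm, z = -95 mm from its centre), same axes. Tipped about this edge the mould passes its balance at about 0.44 rad, then falls on by itself and stays leaning on the rack's front rail at 0.54 to 0.66 rad
- rack: Fixed wooden rack, 170 x 169 x 150 mm; origin under its centre, x to its rear, front roughly to the robot. Moulds stand on its floor (z 20 mm), centred at x = 0, behind a 4 mm lip. Rear slat at x 48-58 mm, 85 mm high. Front rail: 10 mm round steel bar along y at x = -88, z = 82 mm. Ends at y = +-72 mm, 12 mm thick, 80 mm high, with posts 100 mm (front) and 150 mm (rear) high
- stand: Fixed drying stand, origin on the table; white base 150 x 130 x 15 mm (x -105 to +45 mm), an 18 mm steel post at x = +20 mm, 215 mm high, and one straight peg of 10 mm round steel that runs from the post along the stand's -x (roughly towards the robot)
- peg_mid (a point): Point on the peg's axis where the mould should hang, 60 mm from the post's axis, 208 mm above the table. Axes as the stand's (-x towards the peg's free tip)
- peg_tip (a point): Free end of the peg on its axis, 55 mm from peg_mid and 3 mm higher: the peg rises slightly to its tip
- blue_mould: Blue mould, same two-part rigid casting mould, 90 mm deep, 34 mm thick, 190 mm tall; origin at the centre of its underside, x to its rear, z up. Stays in the rack
- green_mould: Green mould, same two-part rigid casting mould, 90 mm deep, 34 mm thick, 190 mm tall; origin at the centre of its underside, x to its rear, z up. Stays in the rack
- white_mould: White mould, same two-part rigid casting mould, 90 mm deep, 34 mm thick, 190 mm tall; origin at the centre of its underside, x to its rear, z up. Stays in the rack
- orange_mould: The orange mould again, origin at the centre of its underside, same axes as mould_center
- jar_a: Open clear glass jar, 72 mm across, 85 mm tall; origin under its centre
- wick_tin: Closed aluminium tin, 64 mm across, 75 mm tall; origin under its centre
- scent_bottle: Amber glass bottle, 44 mm across, 100 mm tall; origin under its centre
- brush: Small flat brush, under 200 mm long, lying on the table; origin at its underside, handle to its -x
- pour_jug: Aluminium pouring jug with handle, 100 mm across, 130 mm tall; origin under its centre
Things that resemble listed ones, but are neither listed nor needed, are in the scene too. What is shaped like the stand but blue or pink is not meant. There is more than one size of the blue_mould; the job needs the smaller.

How it is judged:
By the outcome, as a careful person would: the job done as asked, in the order asked, and still so for the second after the job is handed in, with the robot touching nothing.
It also fails if it takes over 61 s, if anything falls off the work surface, if the arm or the gripper's body presses on something with over 40 N, if the wrist force passes 120 N, or if a joint passes its speed limit or range.

## Working session

There is one attempt and no reset: what is moved stays moved. The work goes in short steps, each a Python script; the robot and the scene stay as the last script left them, time stands still between calls to the robot, and variables do not carry over. Pictures are saved under pics/ and viewed, about 8 in all and at most 12, crops included, and the job is handed in when it is done.

```bash
mkdir -p pics; ls; cat > h.py <<'E'
import numpy as np, cv2
from bench import *
from scipy.spatial.transform import Rotation as Rn
def ray(c,uv):
    K=c["intrinsics"];k=c["k1"]
    d=np.array([(uv[0]-K[0,2])/K[0,0],(uv[1]-K[1,2])/K[1,1]]);s=d.copy()
    for _ in range(20): s=d/(1+k*(s@s))
    return np.array([s[0],s[1],1.])
def world(c,uv,z=None):
    if z is None: z=c["range_z"][int(round(uv[1])),int(round(uv[0]))]
    return c["R"].T@(ray(c,uv)*z-c["t"])
def onplane(c,uv,h):
    o=-c["R"].T@c["t"];d=c["R"].T@ray(c,uv);return o+d*(h-o[2])/d[2]
def proj(c,X):
    p=c["R"]@np.array(X)+c["t"];s=p[:2]/p[2];s=s*(1+c["k1"]*(s@s));K=c["intrinsics"]
    return np.array([K[0,0]*s[0]+K[0,2],K[1,1]*s[1]+K[1,2]])
def cloud(c,m=None):
    z=c["range_z"];K=c["intrinsics"];v,u=np.nonzero((z>0)&(m if m is not None else True))
    d=np.stack([(u-K[0,2])/K[0,0],(v-K[1,2])/K[1,1]],1);s=d.copy()
    for _ in range(20): s=d/(1+c["k1"]*(s**2).sum(1,keepdims=True))
    zz=z[v,u];P=np.c_[s*zz[:,None],zz]
    return (P-c["t"])@c["R"],np.c_[u,v]
E
python3 - <<'E'
from h import *
ims=[]
for n in ["scene","side","wrist"]:
    c=capture(n);ims.append(c["image"]);print(n,-c["R"].T@c["t"],c["R"][2],c["intrinsics"][0,0],c["k1"])
    np.save(f"{n}0.npy",c,allow_pickle=True)
    if n=="wrist":continue
    for q in ["mould_center","mould_hole","rack","stand","peg_mid","peg_tip","blue_mould","green_mould","white_mould","jar_a","wick_tin","scent_bottle","brush","pour_jug"]:
        print(q,[(np.round(r["xy"]).tolist(),round(r["conf"],2),np.round(world(c,r["xy"]),3).tolist()) for r in spot_in(n,q)[:4]])
cv2.imwrite("pics/a.png",ims[0]);cv2.imwrite("pics/b.png",ims[1])
print(current_clock())
E
```

```text
pics
scene [1.41008379 0.64677932 1.10618989] [-0.61438144 -0.46634807 -0.63643925] 417.3774565374897 -0.040408296187108346
mould_center [([302.0, 222.0], 0.64, [0.595, 0.189, 0.199])]
mould_hole [([301.0, 224.0], 0.94, [0.594, 0.187, 0.191]), ([155.0, 160.0], 0.72, [0.539, -0.557, 0.094])]
rack [([299.0, 251.0], 0.92, [0.606, 0.194, 0.084])]
stand [([184.0, 200.0], 0.87, [0.592, -0.35, 0.015]), ([225.0, 216.0], 0.78, [0.656, -0.075, 0.13]), ([258.0, 154.0], 0.57, [0.163, -0.301, 0.013])]
peg_mid [([224.0, 217.0], 0.87, [0.657, -0.079, 0.122]), ([256.0, 152.0], 0.72, [0.221, -0.27, 0.067]), ([188.0, 204.0], 0.59, [0.6, -0.325, 0.016])]
peg_tip [([186.0, 201.0], 0.88, [0.591, -0.343, 0.011]), ([257.0, 155.0], 0.67, [0.217, -0.265, 0.051]), ([225.0, 215.0], 0.65, [0.658, -0.074, 0.136]), ([300.0, 252.0], 0.56, [0.606, 0.198, 0.08])]
blue_mould [([288.0, 220.0], 0.73, [0.599, 0.142, 0.188]), ([237.0, 256.0], 0.59, [0.803, 0.101, 0.178])]
green_mould [([281.0, 215.0], 0.74, [0.603, 0.119, 0.198])]
white_mould [([310.0, 223.0], 0.88, [0.591, 0.216, 0.209])]
jar_a [([364.0, 253.0], 0.64, [
[... 941 characters left out ...]
6, 0.01]), ([332.0, 212.0], 0.79, [0.609, -0.329, 0.012]), ([287.0, 188.0], 0.78, [0.626, -0.096, 0.018])]
blue_mould [([272.0, 116.0], 0.89, [0.793, 0.068, 0.255])]
green_mould []
white_mould [([215.0, 155.0], 0.63, [0.526, 0.203, 0.211]), ([332.0, 210.0], 0.33, [0.615, -0.329, 0.015])]
jar_a [([179.0, 170.0], 0.81, [0.468, 0.388, 0.039])]
wick_tin [([206.0, 147.0], 0.59, [0.62, 0.328, 0.072])]
scent_bottle []
brush [([150.0, 180.0], 0.49, [0.366, 0.492, 0.019])]
pour_jug [([392.0, 242.0], 0.69, [0.559, -0.606, 0.083]), ([333.0, 208.0], 0.47, [0.628, -0.329, 0.016])]
wrist [ 0.25230393 -0.55035582  0.38527579] [-0.23835587 -0.07674684 -0.96814069] 311.6759534191821 -0.07018490901949621
1.55
```

```bash
python3 - <<'E'
import cv2,numpy as np
a=cv2.imread("pics/a.png");b=cv2.imread("pics/b.png")
cv2.imwrite("pics/a2.png",cv2.resize(a[110:330,120:420],None,fx=2.6,fy=2.6,interpolation=cv2.INTER_CUBIC))
cv2.imwrite("pics/b2.png",cv2.resize(b[80:330,140:440],None,fx=2.4,fy=2.4,interpolation=cv2.INTER_CUBIC))
E
```

```text
(no output)
```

View pics/a2.png

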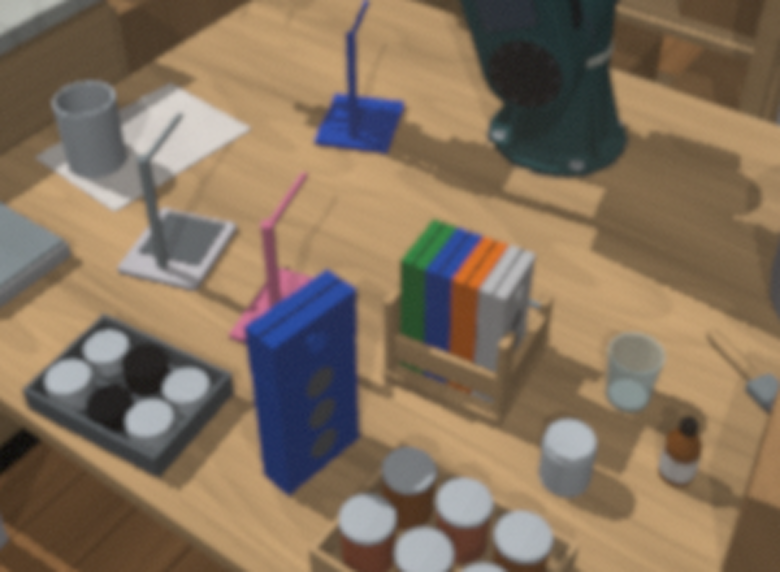

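View pics/b2.png

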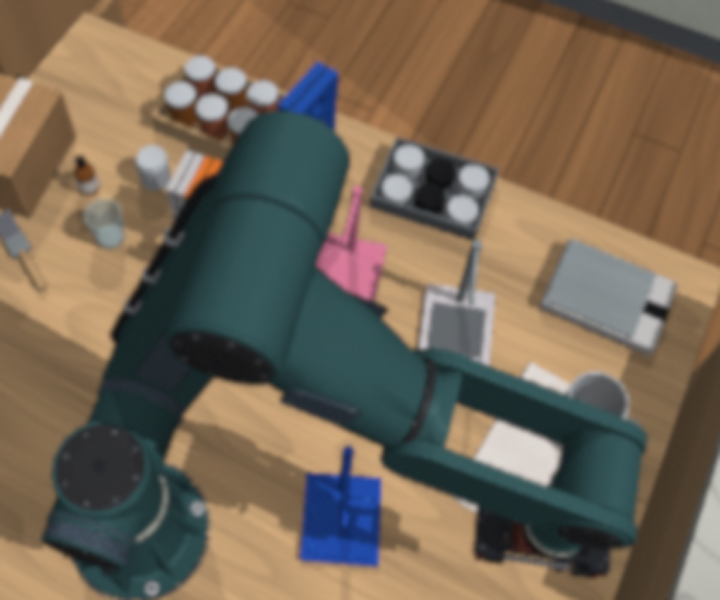

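The real stand (white base, grey peg) is near (0.60,-0.34), and the row runs green, blue, orange, white at y≈0.12–0.22. The scene camera is behind the rack. Next I take wrist looks at the stand and the rack.

```bash
python3 - <<'E'
from h import *
print(current_orientation(), current_position())
R0=Rn.from_quat(current_orientation()).as_matrix();print(R0.round(2))
c=np.load("wrist0.npy",allow_pickle=True).item()
print("cam in tool",R0.T@(-c["R"].T@c["t"]-current_position()),R0.T@c["R"][2])
down=lambda yaw:Rn.from_matrix(np.c_[[np.cos(yaw),np.sin(yaw),0],[np.sin(yaw),-np.cos(yaw),0],[0,0,-1]]).as_quat()
for nm,p,y in [("st",[.53,-.34,.42],None),("ra",[.58,.17,.42],None)]:
    y0=np.arctan2(R0[1,0],R0[0,0])
    done=False
    for y in [y0,np.pi/2,-np.pi/2,0,np.pi]:
        try: move_ptp(p,down(y)); print("yaw",y);break
        except PlanningError as e: print(y,e)
    c=capture("wrist");np.save(nm+".npy",c,allow_pickle=True);cv2.imwrite(f"pics/{nm}.png",c["image"])
    for q in ["peg_tip","peg_mid","stand"] if nm=="st" else ["rack","orange_mould","mould_hole","white_mould"]:
        print(q,[(np.round(r["xy"]).tolist(),round(r["conf"],2),np.round(world(c,r["xy"]),3).tolist()) for r in spot_in("wrist",q)[:3]])
    print(current_clock(),current_joint_pos())
a=cv2.imread("pics/st.png");b=cv2.imread("pics/ra.png")
cv2.imwrite("pics/sr.png",cv2.resize(np.hstack([a,b]),(800,300),interpolation=cv2.INTER_AREA))
E
```

```text
[ 8.09195579e-01 -5.87539372e-01 -2.25360697e-05 -1.72911914e-05] [ 0.18573673 -0.57051256  0.22263848]
[[ 0.31 -0.95 -0.  ]
 [-0.95 -0.31  0.  ]
 [-0.   -0.   -1.  ]]
cam in tool [ 0.00143323 -0.06953733 -0.16263729] [-7.62645881e-04  2.50406986e-01  9.68140362e-01]
yaw -1.2560292800255999
peg_tip [([125.0, 56.0], 0.78, [0.612, -0.082, 0.016]), ([181.0, 317.0], 0.62, [0.139, -0.307, 0.016]), ([256.0, 103.0], 0.57, [0.602, -0.322, 0.211])]
peg_mid [([177.0, 316.0], 0.88, [0.139, -0.299, 0.017]), ([260.0, 103.0], 0.68, [0.603, -0.327, 0.213]), ([124.0, 57.0], 0.68, [0.611, -0.082, 0.016])]
stand [([181.0, 315.0], 0.95, [0.145, -0.306, 0.018]), ([125.0, 57.0], 0.94, [0.611, -0.083, 0.016]), ([256.0, 105.0], 0.67, [0.6, -0.323, 0.211])]
3.4333 [-6.81527243e-01  3.00643387e-01  1.12749436e+00 -1.30028443e-04
  1.71440700e+00  5.75907125e-01]
yaw -1.2560292800255999
rack [([262.0, 135.0], 0.76, [0.612, 0.162, 0.088])]
orange_mould [([245.0, 182.0], 0.85, [0.56, 0.172, 0.211]), ([482.0, 211.0], 0.75, [0.604, -0.307, 0.014])]
mould_hole [([243.0, 175.0], 0.67, [0.568, 0.176, 0.211])]
white_mould [([215.0, 175.0], 0.7, [0.557, 0.208, 0.212])]
5.5417 [ 1.69641566e-01  2.58386325e-01  1.18457977e+00 -6.54589841e-05
  1.69866950e+00  1.42677529e+00]
```

View pics/sr.png

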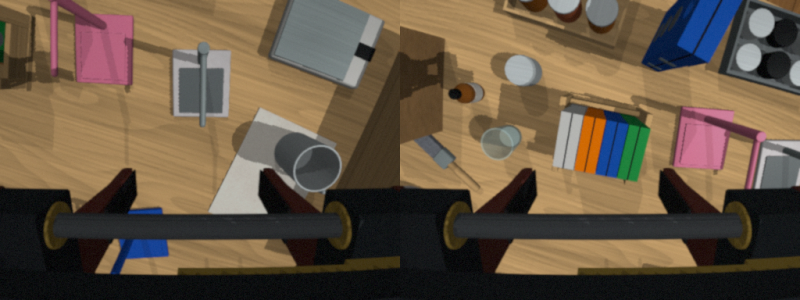

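The wrist view shows the grey stand with its peg pointing to the robot, and the row's tops from white on the left to green on the right. I now fit the peg and the tops from the depth data.

```bash
python3 - <<'E'
from h import *
c=np.load("st.npy",allow_pickle=True).item()
P,uv=cloud(c)
s=(abs(P[:,0]-.6)<.14)&(abs(P[:,1]+.33)<.06)&(P[:,2]>.19)&(P[:,2]<.235)
Q=P[s];print(len(Q),Q.min(0),Q.max(0))
m=Q.mean(0);w=np.linalg.svd(Q-m)[2][0];w*=np.sign(w[0]);t=(Q-m)@w
print("mean",m,"dir",w,"ends",m+w*t.min(),m+w*t.max(), "yaw",np.degrees(np.arctan2(w[1],w[0])))
for a in np.arange(t.min(),t.max(),.012):
    k=(t>=a)&(t<a+.012);q=Q[k];print(np.round(q.mean(0),4),k.sum(),"topz",np.percentile(q[:,2],90).round(4), "width",(np.ptp((q-m)@[-w[1],w[0],0])).round(4))
# base
s=(abs(P[:,0]-.6)<.13)&(abs(P[:,1]+.33)<.11)&(P[:,2]>.009)&(P[:,2]<.022)
r=cv2.minAreaRect(P[s][:,:2].astype(np.float32)*1000);print("base",r)
c=np.load("ra.npy",allow_pickle=True).item()
P,uv=cloud(c)
hsv=cv2.cvtColor(c["image"],cv2.COLOR_BGR2HSV)[uv[:,1],uv[:,0]]
n=(abs(P[:,0]-.58)<.12)&(abs(P[:,1]-.17)<.12)
T=n&(P[:,2]>.2)&(P[:,2]<.225)
print("alltops",cv2.minAreaRect(P[T][:,:2].astype(np.float32)*1000),np.median(P[T][:,2]))
o=T&(hsv[:,0]>5)&(hsv[:,0]<20)&(hsv[:,1]>150)
print("orange",o.sum(),cv2.minAreaRect(P[o][:,:2].astype(np.float32)*1000),P[o].mean(0))
for nm,h0,h1 in [("green",40,85),("blue",100,130)]:
    k=T&(hsv[:,0]>h0)&(hsv[:,0]<h1)&(hsv[:,1]>120);print(nm,k.sum(),P[k].mean(0))
k=n&(P[:,2]>.135)&(P[:,2]<.16);print("posts",P[k].round(3)[::max(1,k.sum()//12)])
E
```

```text
1007 [ 0.5374932  -0.349514    0.19120135] [ 0.65534889 -0.3042512   0.21767717]
mean [ 0.60187364 -0.32658186  0.21313874] dir [ 0.95518336  0.29552137 -0.01708443] ends [ 0.53801644 -0.34633845  0.21428089] [ 0.65414131 -0.31041092  0.21220388] yaw 17.191390806872146
[ 0.5438 -0.3444  0.2155] 75 topz 0.2169 width 0.0084
[ 0.5554 -0.3411  0.2147] 94 topz 0.2163 width 0.0097
[ 0.5669 -0.3375  0.214 ] 90 topz 0.2158 width 0.0096
[ 0.5779 -0.3337  0.2133] 92 topz 0.2151 width 0.0096
[ 0.5894 -0.3306  0.2129] 89 topz 0.2147 width 0.0094
[ 0.6012 -0.3268  0.2124] 87 topz 0.2139 width 0.0083
[ 0.6129 -0.3232  0.2116] 90 topz 0.2129 width 0.0094
[ 0.624  -0.3199  0.2107] 93 topz 0.2125 width 0.0094
[ 0.6358 -0.316   0.2109] 111 topz 0.2148 width 0.0114
[ 0.6466 -0.3127  0.2146] 170 topz 0.2165 width 0.0167
[ 0.6534 -0.3105  0.2152] 16 topz 0.2161 width 0.01
base ((599.3998413085938, -327.5215759277344), (150.49603271484375, 131.28121948242188), 17.570634841918945)
alltops ((556.0533447265625, 154.79449462890625), (90.66341400146484, 141.31832885742188), 6.673599720001221) 0.21063296122962025
orange 1982 ((553.9910278320312, 172.51559448242188), (90.47684478759766, 33.929473876953125), 6.585101127624512) [0.55612526 0.17274974 0.21060064]
green 1899 [0.56455108 0.10284016 0.21056766]
blue 1957 [0.56046112 0.13755346 0.21050644]
posts [[0.609 0.246 0.138]
 [0.604 0.24  0.151]
 [0.596 0.244 0.151]
 [0.593 0.235 0.151]
 [0.589 0.234 0.15 ]
 [0.583 0.238 0.151]
 [0.627 0.088 0.148]
 [0.601 0.155 0.151]
 [0.603 0.138 0.146]
 [0.617 0.088 0.146]
 [0.615 0.086 0.151]
 [0.608 0.098 0.16 ]
 [0.604 0.077 0.15 ]]
```

```bash
cat >> h.py <<'E'
YR=np.radians(6.65); RX=np.array([np.cos(YR),np.sin(YR),0]); RY=np.array([-np.sin(YR),np.cos(YR),0]); Z=np.array([0,0,1.])
MC=np.array([.5549,.1726,0])   # orange mould centre on table (upright)
FOOT=MC-.045*RX+.02*Z
def rk(x,z): return FOOT+x*RX+z*Z      # relative to foot edge
def quat(zdir,xdir): 
    z=np.array(zdir)/np.linalg.norm(zdir);x=np.array(xdir)-z*np.dot(xdir,z);x/=np.linalg.norm(x)
    return Rn.from_matrix(np.c_[x,np.cross(z,x),z]).as_quat()
E
python3 - <<'E'
from h import *
F=.0145
def tip(th,h=.155): return rk(.09*np.cos(th)-h*np.sin(th)+F, .09*np.sin(th)+h*np.cos(th))
for s in (1,-1):
    q=quat(-Z,s*RX);J=[inverse_kinematics(p,q) for p in (tip(0)+.02*RX+.12*Z,tip(0)+.02*RX,tip(.5),tip(.5)+.02*RX+.1*Z)]
    print(s,J)
    if all(j is not None for j in J):break
move_gripper(0.0);print("gap",current_finger_gap())
move_ptp(tip(0)+.02*RX+.12*Z,q)
servo_line(tip(0)+.02*RX,rate=.12)
print(current_force(),current_clock(),current_position())
servo_line(tip(0),rate=.03)
print(current_force())
for th in (.1,.2,.3,.4,.5):
    servo_line(tip(th),rate=.06);print(th,current_force().round(2),current_clock())
servo_line(tip(.5)+.03*RX+.03*Z,rate=.15)
c=capture("scene");np.save("sc1.npy",c,allow_pickle=True);cv2.imwrite("pics/sc1.png",cv2.resize(c["image"][170:310,230:400],None,fx=4,fy=4,interpolation=cv2.INTER_CUBIC))
E
```

```text
1 [array([ 1.74647050e-01,  3.95241514e-01,  1.27368781e+00, -4.44089210e-16,
        1.47266333e+00,  5.85826548e-02]), array([ 1.74647050e-01,  4.84761280e-01,  1.42730600e+00, -4.44089210e-16,
        1.22952537e+00,  5.85826548e-02]), array([ 1.85837732e-01,  3.18543372e-01,  1.63589241e+00, -4.44089210e-16,
        1.18715687e+00,  6.97733365e-02]), array([ 1.83397266e-01,  2.63852852e-01,  1.45742211e+00, -4.44089210e-16,
        1.42031770e+00,  6.73328708e-02])]
gap 0.0003452353745382351
[-0.07631209  0.79470347  0.57742323] 9.275 [0.63455313 0.18193511 0.17593178]
[ 0.01439598  0.59542982 -0.57495899]
0.1 [ 0.09 -0.41 -0.11] 10.5417
0.2 [ 1.5  -0.44  0.24] 10.9917
0.3 [ 1.    0.15 -0.32] 11.4417
0.4 [ 0.03  0.79 -0.61] 11.8917
0.5 [0.3  0.12 0.33] 12.3417
```

View pics/sc1.png

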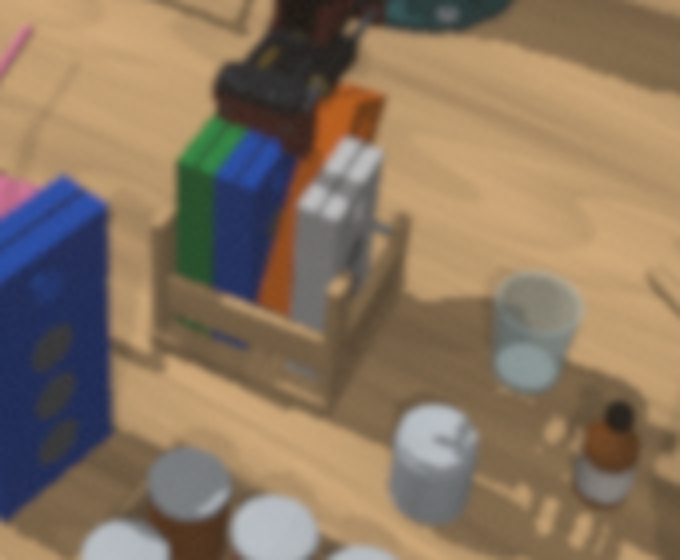

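The orange mould leans out and the neighbours still stand. Next I look from above to measure the lean, and check which grip angles the arm can do.

```bash
python3 - <<'E'
from h import *
p=current_position();servo_line(p+.12*Z,rate=.25)
move_ptp([.43,.16,.45],quat(-Z,-RY))
c=capture("wrist");np.save("ln.npy",c,allow_pickle=True);cv2.imwrite("pics/ln.png",c["image"])
print(current_clock())
P,uv=cloud(c);hsv=cv2.cvtColor(c["image"],cv2.COLOR_BGR2HSV)[uv[:,1],uv[:,0]]
o=(abs(P[:,0]-.45)<.15)&(abs(P[:,1]-.17)<.1)&(P[:,2]>.13)&(hsv[:,0]>5)&(hsv[:,0]<20)&(hsv[:,1]>150)
Q=P[o]-FOOT;L=np.c_[Q@RX,Q@RY,Q[:,2]]*1000
print(o.sum(),L.min(0),L.max(0))
# fit top face line: points by x bins -> max z
for a in np.arange(-130,40,8):
    k=(L[:,0]>=a)&(L[:,0]<a+8)
    if k.sum()>5: print(a+4,k.sum(),np.median(L[k,2]).round(1),np.percentile(L[k,2],95).round(1),"y",np.percentile(L[k,1],[2,98]).round(1))
T=(abs(P[:,0]-.58)<.12)&(abs(P[:,1]-.17)<.12)&(P[:,2]>.2)&(P[:,2]<.22)
for nm,h0,h1 in [("green",40,85),("blue",100,130)]:
    k=T&(hsv[:,0]>h0)&(hsv[:,0]<h1)&(hsv[:,1]>120);print(nm,k.sum(),P[k].mean(0))
for th in (.55,.6,.65):
  for pit in (40,50,60,70,80,90):
    e=np.radians(pit);zd=np.cos(e)*RX-np.sin(e)*Z
    g=rk(.016*np.cos(th)-.163*np.sin(th),.016*np.sin(th)+.163*np.cos(th))+.019*zd
    r=[]
    for s in (1,-1):
        q=quat(zd,s*RY);r.append([inverse_kinematics(g+d,q) is not None for d in (0*Z,.21*Z,-.08*zd)])
    print(th,pit,r)
E
```

```text
14.9167
3865 [-100.86413562  -73.61874399  110.01933138] [ 39.02455171  75.63232542 550.48530322]
-102 48 160.8 162.2 y [-16.5  15.9]
-94 121 164.2 167.1 y [-16.3  15.8]
-86 140 169.8 511.7 y [-72.1  74.1]
-78 387 513.1 519.9 y [-72.6  74.4]
-70 815 481.5 521.4 y [-72.6  74.3]
-62 233 186.8 537.8 y [-72.5  73.5]
-54 306 193.7 543.0 y [-72.9  74.5]
-46 257 196.6 515.9 y [-72.7  74. ]
-38 173 200.4 202.6 y [-16.3  16.6]
-30 188 205.5 208.6 y [-16.5  16.3]
-22 194 204.1 208.9 y [-16.4  16.3]
-14 165 191.9 197.0 y [-16.5  16.7]
-6 184 180.0 186.0 y [-16.1  16. ]
2 152 167.0 172.4 y [-16.3  16.2]
10 119 153.9 159.1 y [-15.6  15.4]
18 144 141.9 147.5 y [-16.1  15.8]
26 120 128.9 134.1 y [-16.5  16.2]
34 112 116.8 121.9 y [-15.3  16.5]
42 7 110.2 111.1 y [-10.5  12.1]
green 2106 [0.56250308 0.1027322  0.21051523]
blue 2164 [0.55881059 0.13729318 0.21046733]
0.55 40 [[False, True, False], [False, True, False]]
0.55 50 [[False, True, False], [False, True, False]]
0.55 60 [[True, True, True], [True, True, True]]
0.55 70 [[True, True, True], [True, True, True]]
0.55 80 [[True, True, True], [True, True, True]]
0.55 90 [[True, True, True], [True, True, True]]
0.6 40 [[False, True, False], [False, True, False]]
0.6 50 [[False, True, False], [False, True, False]]
0.6 60 [[True, True, True], [True, True, True]]
0.6 70 [[True, True, True], [True, True, True]]
0.6 80 [[True, True, True], [True, True, True]]
0.6 90 [[True, True, True], [True, True, True]]
0.65 40 [[False, True, False], [False, True, False]]
0.65 50 [[False, True, False], [False, True, False]]
0.65 60 [[True, True, True], [True, True, True]]
0.65 70 [[True, True, True], [True, True, True]]
0.65 80 [[True, True, True], [True, True, True]]
0.65 90 [[True, True, True], [True, True, True]]
```

View pics/ln.png

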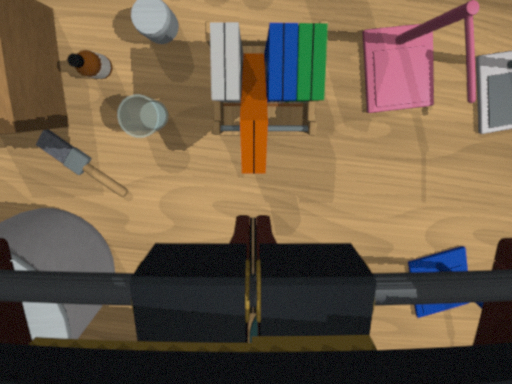

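The lean is 0.56 rad (top and rear faces agree) with the foot in place. Next I grip by the spine side with the tool pitched 60°, then lift straight up.

```bash
cat >> h.py <<'E'
TH=.562; GX,GZ=.016,.163   # grasp in mould coords rel. foot
PIT=np.radians(60)
E
python3 - <<'E'
from h import *
zd=np.cos(PIT)*RX-np.sin(PIT)*Z
g=rk(GX*np.cos(TH)-GZ*np.sin(TH),GX*np.sin(TH)+GZ*np.cos(TH))+.019*zd
q=quat(zd,RY)
move_gripper(.07)
move_ptp(g-.09*zd,q)
print("pre",current_position()-(g-.09*zd),current_clock())
hit=servo_line(g,rate=.1,contact_N=8);print("contact",hit,current_position()-g)
f0=current_force()
move_gripper(.02);print("gap",current_finger_gap(),current_force()-f0,current_clock())
servo_line(g+.012*Z,rate=.03);print("dF",current_force()-f0,current_torque())
servo_line(g+.215*Z,rate=.1);print("dF",current_force()-f0,current_finger_gap(),current_clock(),current_joint_pos())
for n in("scene","wrist"):
    c=capture(n);np.save(n+"2.npy",c,allow_pickle=True);cv2.imwrite(f"pics/{n}2.png",c["image"])
a=cv2.imread("pics/scene2.png")[100:320,200:420];b=cv2.imread("pics/wrist2.png")
cv2.imwrite("pics/l2.png",np.hstack([cv2.resize(a,(384,384)),b[:,48:464]]))
E
```

```text
pre [3.90123195e-04 8.81519837e-05 2.97209879e-04] 18.5667
contact False [3.02346596e-06 2.47561743e-05 2.85763792e-04]
gap 0.034010320894980135 [-0.61360995 -1.29576393  2.52336386] 20.2667
dF [ 0.6613771  -0.19734268 -2.61333025] [-0.03437145  0.57056724  0.01056013]
dF [ 0.45386018  0.08961965 -3.39088957] 0.033946975638347365 23.0 [ 0.25371796 -0.21621652  1.9196074  -0.086205    0.9215853  -1.39921907]
```

View pics/l2.png

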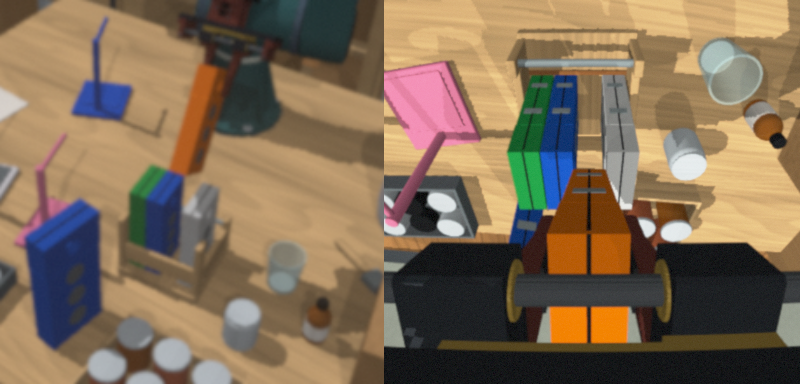

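Held firmly (gap 34 mm, about 0.35 kg), with the neighbours standing. Next: transit to upright in front of the peg, then measure the mould's actual pose in the grip.

```bash
cat >> h.py <<'E'
YW=np.radians(17.3); W=np.array([np.cos(YW),np.sin(YW),0])  # stand x
SX=np.array([W[1],-W[0],0])                                 # mould x when hanging
TIP=np.array([.5375,-.3466,.211]); MID=np.array([.5898,-.3303,.208])
def hang(hole,tilt=0.,gx=GX,gz=GZ):
    """TCP pose with hole centre at `hole`; tilt = correction rotation about mould y (rad, top forward = tool turned)"""
    a=PIT+TH-tilt                      # tool pitch below mould-x in world
    zd=np.cos(a)*SX-np.sin(a)*Z
    mx=np.cos(tilt)*SX+np.sin(tilt)*Z; mz=-np.sin(tilt)*SX+np.cos(tilt)*Z
    if False: pass
    g=hole+(gx-.045)*SX+(gz-.164)*Z
    return g+.019*zd, quat(zd,W)
E
python3 - <<'E'
from h import *
p,q=hang(TIP-.075*W+np.array([0,0,.2]))
print(inverse_kinematics(p,q))
for h in (TIP-.06*W-.008*Z,MID-.008*Z): print(inverse_kinematics(*hang(h)))
move_ptp(p,q);print(current_clock(),current_finger_gap(),current_torque())
for n in("scene","wrist","side"):
    c=capture(n);np.save(n+"3.npy",c,allow_pickle=True);cv2.imwrite(f"pics/{n}3.png",c["image"])
R=Rn.from_quat(current_orientation()).as_matrix();t=current_position()
for n in("scene","wrist","side"):
    c=np.load(n+"3.npy",allow_pickle=True).item()
    P,uv=cloud(c);hsv=cv2.cvtColor(c["image"],cv2.COLOR_BGR2HSV)[uv[:,1],uv[:,0]]
    o=(np.linalg.norm(P-t,axis=1)<.25)&(hsv[:,0]>5)&(hsv[:,0]<20)&(hsv[:,1]>150)
    L=P[o]-(TIP-.075*W+.2*Z);L=np.c_[L@SX,L@W,L[:,2]]*1000
    np.save(n+"L.npy",L);print(n,len(L),np.percentile(L,[1,50,99],axis=0).round(1) if len(L) else 0)
a=cv2.imread("pics/scene3.png")[60:280,100:320];b=cv2.imread("pics/wrist3.png")
cv2.imwrite("pics/l3.png",np.hstack([cv2.resize(a,(384,384)),b[:,48:464]]))
E
```

```text
[-0.7738002   0.22934079  1.28948078  0.01830744  1.65655142 -1.07448221]
[-0.75126722  0.38341852  1.57885025  0.02028315  1.21276668 -1.0606349 ]
[-0.59867836  0.48829166  1.40838094  0.02493047  1.27510793 -0.90824537]
24.925 0.03393774737220482 [ 0.02140857 -0.0052346   0.06785698]
scene 957 [[ -49.9  -17.4 -159.1]
 [ -14.9   16.1  -51.3]
 [  41.4   82.1   61.4]]
wrist 11739 [[ -54.9  -70.9 -135.4]
 [ -39.     3.3   26. ]
 [   4.2   75.4   88. ]]
side 398 [[ -45.7  -80.7 -155.7]
 [  18.7  -15.8  -68.6]
 [  41.    14.3   98.8]]
```

View pics/l3.png

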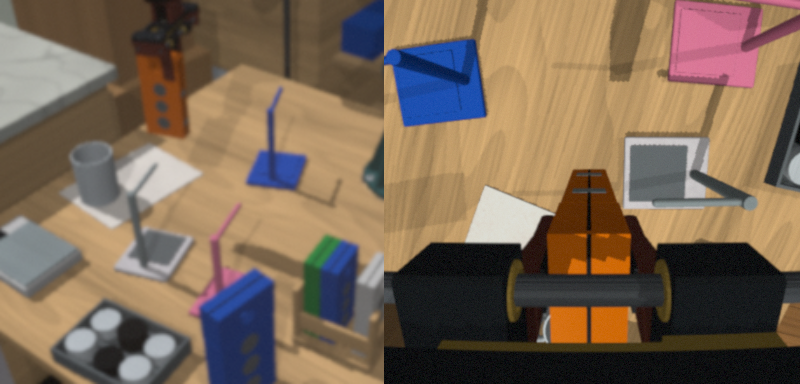

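```bash
python3 - <<'E'
from h import *
L=np.load("sceneL.npy");k=abs(L[:,1]-16)<6;print(k.sum(),np.median(L[k,1]))
print("rect",cv2.minAreaRect(L[k][:,[0,2]].astype(np.float32)))
q=L[k]
for a in range(-160,30,15):
    m=(q[:,2]>=a)&(q[:,2]<a+15)
    if m.sum()>5: print(a+7,m.sum(),np.percentile(q[m,0],[2,98]).round(1))
A=np.c_[q[:,[0,2]],np.ones(len(q))];print("plane y=ax+bz+c",np.linalg.lstsq(A,q[:,1],rcond=None)[0])
for n in("wrist","side"):
    L=np.load(n+"L.npy")
    k=(abs(L[:,1])<14)&(abs(L[:,0]+45)<8)&(L[:,2]<22);q=L[k]
    if len(q)>30:
        A=np.c_[q[:,2],q[:,1],np.ones(len(q))];print(n,"spine x=a z+b y+c",len(q),np.linalg.lstsq(A,q[:,0],rcond=None)[0],np.ptp(q[:,2]),q[:,1].min(),q[:,1].max())
    k=(abs(L[:,1])<14)&(abs(L[:,2]-26)<7)&(abs(L[:,0])<44);q=L[k]
    if len(q)>30:
        A=np.c_[q[:,0],q[:,1],np.ones(len(q))];print(n,"top z=a x+b y+c",len(q),np.linalg.lstsq(A,q[:,2],rcond=None)[0],np.ptp(q[:,0]))
for n,qq in(("scene","mould_hole"),):
    c=np.load("scene3.npy",allow_pickle=True).item()
    capture("scene");print([(r["xy"],r["conf"]) for r in spot_in("scene",qq)], proj(c,TIP-.075*W+.2*Z+.017*W))
E
```

```text
751 16.495189936843694
rect ((-3.9447174072265625, -59.16718292236328), (207.6163330078125, 93.46249389648438), 89.84551239013672)
-153 66 [-46.8  36.4]
-138 51 [-48.2  39.6]
-123 54 [-47.7  40.6]
-108 67 [-46.3  38.1]
-93 52 [-49.9  41.8]
-78 65 [-48.6  38.6]
-63 69 [-49.2  39.7]
-48 54 [-48.2  40.3]
-33 84 [-48.1  41.2]
-18 59 [-48.8  39.9]
-3 44 [-46.9  39.6]
12 59 [-48.4  39.2]
27 20 [-48.7  37.5]
plane y=ax+bz+c [5.41585223e-03 3.10291537e-03 1.66601401e+01]
wrist spine x=a z+b y+c 2557 [-1.15206400e-02 -4.71244449e-03 -4.60914166e+01] 184.3287931485291 -13.99935301003171 13.99266340618219
wrist top z=a x+b y+c 4436 [9.90700909e-03 2.67139066e-03 2.64253874e+01] 49.90316040149192
side top z=a x+b y+c 62 [-8.09315728e-03  6.90274621e-02  2.57725813e+01] 26.952452135848496
[([195.4, 115.3], 0.75)] [188.8917911   98.58711753]
```

The mould sits in the grip as planned: tilt under 0.012 rad, offset about 1–2 mm along its x. Now I insert it with a contact stop, then lower.

```bash
python3 - <<'E'
from h import *
off=.0015*SX
pre=TIP-.06*W+off; pre[2]=.210
p,q=hang(pre+.06*Z);move_ptp(p,q)
servo_line(hang(pre)[0],rate=.08)
f0=current_force()
end=MID+off+.0005*Z
hit=servo_line(hang(end)[0],rate=.05,contact_N=6)
print("hit",hit,current_position()-hang(end)[0],current_force()-f0,current_clock())
for n in("scene","wrist"):
    c=capture(n);np.save(n+"4.npy",c,allow_pickle=True);cv2.imwrite(f"pics/{n}4.png",c["image"])
a=cv2.imread("pics/scene4.png")[100:260,110:270];b=cv2.imread("pics/wrist4.png")
cv2.imwrite("pics/l4.png",np.hstack([cv2.resize(a,(384,384),interpolation=cv2.INTER_CUBIC),b[:,48:464]]))
E
```

```text
hit False [-1.71211294e-04 -8.12002768e-05  4.55854304e-05] [-0.3588105   0.30193199 -0.68432736] 29.1417
```

View pics/l4.png

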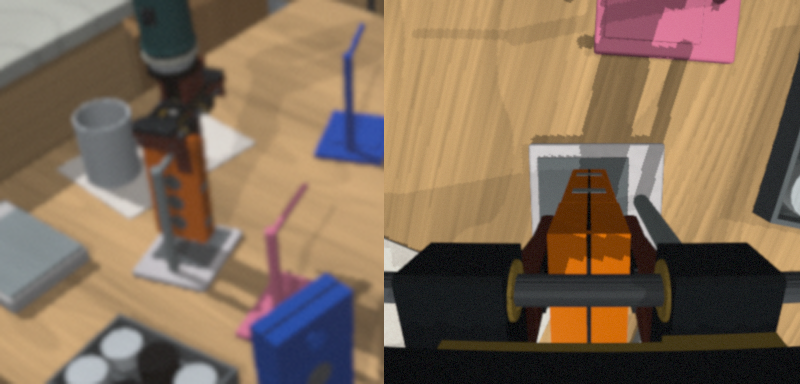

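The peg enters the hole with no contact force. Now I lower until the peg carries the weight, release and retreat.

```bash
python3 - <<'E'
from h import *
p=current_position();f0=current_force()
hit=servo_line(p-.013*Z,rate=.015,contact_N=2.5);print("hit",hit,current_position()-p,current_force()-f0)
move_gripper(.056);print(current_finger_gap(),current_force()-f0)
sleep(.3)
R=Rn.from_quat(current_orientation()).as_matrix()
p=current_position();servo_line(p-.12*R[:,2],rate=.1)
print(current_clock())
move_ptp(current_position()+np.array([-.08,.06,.08]),current_orientation());sleep(1)
for n in("scene","wrist","side"):
    c=capture(n);np.save(n+"5.npy",c,allow_pickle=True);cv2.imwrite(f"pics/{n}5.png",c["image"])
    P,uv=cloud(c);hsv=cv2.cvtColor(c["image"],cv2.COLOR_BGR2HSV)[uv[:,1],uv[:,0]]
    o=(np.linalg.norm(P-MID,axis=1)<.22)&(hsv[:,0]>5)&(hsv[:,0]<20)&(hsv[:,1]>150)
    L=P[o]-MID;L=np.c_[L@SX,L@W,L[:,2]]*1000
    print(n,len(L),np.percentile(L,[1,50,99],axis=0).round(1) if len(L) else 0)
    if n=="scene":
        k=(abs(L[:,1]-np.median(L[:,1]))<6);print(cv2.minAreaRect(L[k][:,[0,2]].astype(np.float32)))
a=cv2.imread("pics/scene5.png");b=cv2.imread("pics/wrist5.png")
cv2.imwrite("pics/l5.png",np.hstack([cv2.resize(a[100:340,110:430],(512,384)),cv2.resize(b,None,fx=.55,fy=1)]))
print(current_clock())
E
```

```text
hit True [ 4.93972845e-05  3.33534811e-06 -7.54518039e-03] [ 1.1213533  -0.07529801  7.8914118 ]
0.055826312216549386 [1.6524381  0.69701584 4.49234388]
32.0083
scene 634 [[ -49.1  -11.7 -167.2]
 [ -23.6   10.4  -34.3]
 [  37.4   20.2   21.6]]
((-6.300361633300781, -73.5572509765625), (190.69277954101562, 87.59073638916016), 88.38506317138672)
wrist 2057 [[-115.1  -30.  -158.3]
 [ -33.2  -13.5  -20.1]
 [  45.1   12.4  184.4]]
side 541 [[ -45.   -28.8 -165.7]
 [  -7.2  -18.2  -23.6]
 [  43.2   17.2   23.6]]
33.7333
```

View pics/l5.png

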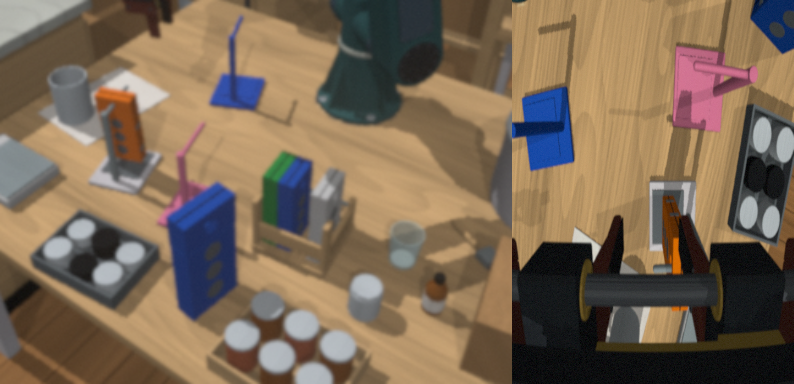

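It hangs. I check for stillness, and for tilt in both directions.

```bash
python3 - <<'E'
from h import *
def chk():
    for n in ("scene","side"):
        c=capture(n);P,uv=cloud(c);hsv=cv2.cvtColor(c["image"],cv2.COLOR_BGR2HSV)[uv[:,1],uv[:,0]]
        o=(np.linalg.norm(P-MID,axis=1)<.2)&(hsv[:,0]>5)&(hsv[:,0]<20)&(hsv[:,1]>150)
        L=P[o]-MID;L=np.c_[L@SX,L@W,L[:,2]]*1000
        s=1 if n=="scene" else -1
        k=(L[:,1]*s>2)&(L[:,2]<10)&(L[:,2]>-160);q=L[k]
        A=np.c_[q[:,[0,2]],np.ones(len(q))];print(n,k.sum(),"y=ax+bz+c",np.linalg.lstsq(A,q[:,1],rcond=None)[0].round(4),cv2.minAreaRect(q[:,[0,2]].astype(np.float32)))
    print(current_clock())
chk();sleep(.37);chk();sleep(.8);chk()
E
```

```text
scene 421 y=ax+bz+c [ 0.0176  0.0429 14.5574] ((-6.676387786865234, -75.53569030761719), (171.467041015625, 91.29188537597656), 87.83348083496094)
side 333 y=ax+bz+c [-2.00000e-03  5.59000e-02 -1.69403e+01] ((-1.7682762145996094, -75.0295181274414), (169.94192504882812, 88.78263854980469), 89.6158676147461)
33.8333
scene 414 y=ax+bz+c [ 0.0195  0.0405 14.3275] ((-4.373878479003906, -75.05823516845703), (169.70828247070312, 91.39541625976562), 89.68126678466797)
side 343 y=ax+bz+c [ 2.60000e-03  5.59000e-02 -1.68749e+01] ((-1.8931007385253906, -74.77944946289062), (169.81256103515625, 88.1924819946289), 89.53665161132812)
34.3
scene 419 y=ax+bz+c [ 0.0155  0.0486 14.6482] ((-4.5984039306640625, -74.94486236572266), (169.65634155273438, 90.50389862060547), 88.59144592285156)
side 336 y=ax+bz+c [ 3.10000e-03  5.81000e-02 -1.66277e+01] ((-1.3603668212890625, -74.88963317871094), (169.77584838867188, 88.84913635253906), 89.6163558959961)
35.2
```

```bash
python3 - <<'E'
from bench import *
close_job()
E
```

```text
the job is handed in; nothing more can be done
```

The orange mould hangs still on the peg of the white-based drying stand, with the gripper clear of it. I handed the job in at about 35 s of the 61 s allowed.

1. **Tipping:** I pushed the rear top edge forward with closed fingers until the mould leaned on the front rail at 0.56 rad, its foot still in the rack.
2. **Gripping and lifting:** I gripped it by the sides between the spine and the hole, then lifted it straight up. The finger gap held at 34 mm.
3. **Hanging:** I threaded the hole onto the peg with no contact stop. I then lowered it 7.5 mm until the peg took the weight (contact force about 8 N), opened the fingers and backed away.

**Last checks:**
- **Stillness:** three looks over 1.4 s showed no movement beyond measurement noise.
- **Position:** the mould sits within about 1–2 mm of the intended point on the peg.
- **Upright:** across its width it is upright to within about 2°, where the scene camera read 0.3–2.2° and the side camera about 0.4°. Along the peg it leans about 0.05 rad, which matches the peg's own slope.
- **Other things:** the blue, green and white moulds, jar, tin, bottle and jug look undisturbed in the last picture. I didn't re-measure their positions at the end. The brush is partly out of view there, but the arm never went near it.

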